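# Hold the prism cell in the tester's light path

## Robot

A 7-joint arm with a two-finger parallel gripper is mounted at the origin on a cart in front of the work surface, level with it; the furniture and walls round the work are solid. World frame = base frame: x ahead of the robot, y to its left, z up, the work surface at z = 0. Lengths are in m, angles in rad, forces in N, time in s.
With the tool pointing down it reaches from about 0.35 to 0.9 m from the base axis. Payload 8.1 kg.
Tool frame: the origin (TCP) lies at the centre of the arm's flange, where the gripper is bolted on; the fingertips stand 178 mm ahead of it and the grasp point (between the pads) lies 159 mm ahead of it; z points along the fingers, y is the line along which they close (so a half turn about z gives the same grasp; the last joint's range is limited). The gripper opens to 92 mm and grips with 3 to 60 N. Pads are 19 mm wide; open, the fingers measure 130 mm over their backs; the gripper's body (75 mm by 190 mm) begins 47 mm behind the grasp point.
Start: joints at [1.034, 0.434, 0.025, 1.573, -0.012, 1.134, -0.075], TCP at [0.263, -0.567, 0.405] pointing down, gripper open.
Joint ranges: [-2.62, 2.62], [-0.44, 2.09], [-1.27, 1.32], [0.08, 2.57], [-1.32, 4.46], [0.12, 2], [-2.74, 2.74]. Speed limits (rad/s): [2.22, 2.22, 3.01, 3.01, 3.14, 3.14, 3.14].

## Interface

Orientations are given as a rotation vector (axis times angle).
In Python, from cell import arm gives the robot as it stands. The module is installed in compiled form; this text tells all that it offers.
- The arm moves only by the shell command python3 -m inch 'ROWS' [FORCE]. ROWS is text: rows parted by semicolons, each of 5 numbers parted by spaces: the shift along the tool's x, y, z in m, then the turn about the tool's z in rad, then the finger opening in m, from 0 to 0.0918. In form: x y z roll fingers; .... A call has 1 to 5 rows; each row is the pose to reach, as a shift and turn from the pose commanded when the call began, along the tool's axes at that moment; what a row does not reach only later rows make up. A row lasts 1/10 s, in which the tool goes at most 50 mm and 8.59 degrees, less where a joint would pass 70% of its speed; a pose out of reach is approached as far as the arm can. A call with a gripper value outside its range is refused whole. The fingers move at their own pace and stop on an object; FORCE is the grip in N (left out, the last holds). Time passes only in rows, so rows that repeat a pose let the fingers close. It gives the time, the measured TCP pose, the force, the opening and the grip force at its end, in the units of the state.
- arm.observe(): the state, without advancing time (a new reading comes with each control period).
- arm.get_image(name): name is "scene" or "top"; returns the picture (384x512x3 uint8, red, green, blue); there is no depth.
- arm.get_calibration(name): a dict with "intrinsics" (3x3 intrinsics, pixels), "pose" (4x4, takes a point from camera to world coordinates). Camera axes: x right, y up, looking along -z (the intrinsics and any distortion apply to the point x, -y, -z); pixel columns grow to the right and rows downward; lengths in m; the calibration is good to about 2 mm. A picture is of the moment at which its call begins. get_calibration takes no time and is no camera call.
- arm.sign_off(): hands the job in; it is judged then, once.
Trained networks look in the newest picture that a camera, given by its name, has taken for a name from the list of things; names that differ only in an ending like _2 or _b are one class to them, and where a whole thing is asked for, a point or a joint stands for the part that bears it (a point fixed in the world has none). Each returns a list of dicts, best first, with "conf" (0 to 1); they miss things now and then, are a little off and sometimes report something else, mostly with a low value. They report only what shows in the picture. A call takes as long as a camera call. They do not tell look-alikes from the thing itself.
- arm.look_for(camera, query): "point" ([row, column] in pixels, amid what is visible of it).
- arm.silhouettes(camera, query): "region" (384x512 bool, what is visible of it) and "point" ([row, column] in pixels, amid what is visible of it).
- arm.place_of(camera, query): "point" ([row, column] in pixels: a listed point, or the origin of a listed thing).
The state is a dict: "clock": time; "joints": joint angles; "dq": joint speeds; "joint_efforts": joint torques, N m; "position": TCP position; "ee_rot": TCP orientation; "force": force on the tool from outside, world axes, zero at the start; "ft_torque": the same for the moment, N m; "width": opening from 0.0 (shut) to 1.0 (fully open); "gripper_force": force on a finger pad.
Only numpy, scipy, OpenCV 4.12 (cv2) and the standard library are available. Lean on these libraries where they do the work, as an engineer would, in place of code of your own. Each camera call takes 0.05 s, during which the arm holds its last target. There are 200 camera calls.

## Task

Press the button on the light tester fully down and let it come up again to start the lamp; only then take the taller of the two glass cells out of the rack, fingers on its two narrow frosted faces only and never on the wide clear faces. Hold it upright in mid-air centred in the light path, midway between the lamp head and the receiver head, with its clear faces square to the beam, and finish while still holding it there: do not put it down or let go. Leave the shorter cell standing in its pocket and the white bottle beside the tester standing where it is.

Things in the scene. Friction and masses are not known exactly. Their poses are not given: they have to be found in the camera images.
- tester: Fixed light tester, origin on the bench under the middle of the light path; y along the beam, z up. Grey base 14 mm thick, x -125 (button end, robot side) to +60, y +-125 mm. Two dark barrels with bright front rings (45 mm diameter, top 128 mm above the bench) face each other: lamp head (lens, fins) at +y, receiver head (pinhole) at -y, front faces at y = +-63 mm.
- beam_mid (a point): Middle of the light path, in mid-air half-way between the two heads on the common axis of their barrels, 105 mm above the bench; axes parallel to the tester's (y along the beam, z up).
- lamp_button_top (a point): Centre of the top face of the tester's round push button (plain pale cap 28 mm diameter in a dark collar 44 mm diameter), 36 mm above the bench when up, facing up; 100 mm from the middle of the light path towards the tester's -x.
- lamp_button (a joint): Travel of the push button, m: 0 up, 0.006 fully down; it springs back when released; fully down takes about 5 N.
- rack: Fixed grey rack plate 104 x 164 x 24 mm, origin at the centre of its underside, z up. Two pockets 12 mm deep, side by side at y = +-37.5 mm, each 43 mm along x, 27 mm along y (3 mm wider than a cell). Tall cell in one, short cell in the other, which is which varies; their frosted faces look along the rack's +-x.
- tall_cell_center (a point): Centre (half-way up) of the tall glass cell, 40 x 24 x 70 mm, 0.08 to 0.17 kg. x: across its pale matt frosted faces (40 mm apart, 24 mm wide, underside to 66 mm up). y: through its wide clear faces (24 mm apart). z: up; 4 mm stopper on top. In the rack this point is 47 mm above the bench and the lowest 12 mm are hidden. Half a turn about z looks the same.
- tall_cell: The same tall cell; origin at the centre of its underside, same axes. Its frosted faces are the parts tall_cell_c1 (-x side) and tall_cell_c2 (+x side), its clear glass is tall_cell_c0.
- short_cell: The other glass cell, same shape but only 46 mm tall (0.08 kg), origin at the centre of its underside; it stays in its pocket.
- oil_bottle: White dosing bottle 38 mm diameter, 105 mm tall, bystander; origin at the centre of its underside.
Not all that is in view belongs to the job. Leave any blue look-alike of the short_cell alone.

How it is judged:
By the outcome, as a careful person would: the job done as asked, in the order asked, and still so for the second after the job is handed in, while the arm keeps its last pose, push and grip.
It also fails if it takes over 58 s, if anything falls off the work surface, if the arm or the gripper's body presses on something with over 40 N, if the wrist force passes 120 N, or if a joint passes its speed limit or range.

## Working session

There is one attempt and no reset: what is moved stays moved. The work goes in short steps, Python scripts to look and compute and a shell command to move; the robot and the scene stay as the last step left them, time stands still between calls to the robot, and variables do not carry over. Pictures are saved under pics/ and viewed, at most 10 in all, crops included, and the job is handed in when it is done.

```bash
mkdir -p pics; python3 - <<'E'
from cell import arm
import cv2,numpy as np
np.set_printoptions(precision=4,suppress=True)
for c in ("scene","top"):
    im=arm.get_image(c); cv2.imwrite(f"pics/{c}0.png",im[:,:,::-1])
    k=arm.get_calibration(c); print(c,k["intrinsics"],k["pose"],[x for x in k if x not in("intrinsics","pose")])
    for q in ("beam_mid","lamp_button_top","tester","rack","tall_cell_center","tall_cell","short_cell","oil_bottle"):
        print(q,[(np.round(d["point"],1),round(d["conf"],2)) for d in arm.place_of(c,q)][:4])
s=arm.observe();print(s)
E
```

```text
scene [[463.5912   0.     262.9729]
 [  0.     463.5912 185.1489]
 [  0.       0.       1.    ]] [[-0.7941  0.3418 -0.5026 -0.0206]
 [-0.6078 -0.4483  0.6554  0.6457]
 [-0.0013  0.8259  0.5638  0.722 ]
 [ 0.      0.      0.      1.    ]] []
beam_mid []
lamp_button_top [(array([254.1, 205.4]), 0.6)]
tester [(array([239.7, 190.1]), 0.78)]
rack [(array([199.8, 312.9]), 0.63)]
tall_cell_center [(array([193. , 308.1]), 0.57)]
tall_cell [(array([201.1, 303.3]), 0.91)]
short_cell [(array([314., 239.]), 0.76), (array([188.5, 316.1]), 0.47)]
oil_bottle [(array([193.2, 230.3]), 0.69)]
top [[374.0347   0.     251.8629]
 [  0.     374.0347 195.0478]
 [  0.       0.       1.    ]] [[-0.0275  0.9737 -0.226   0.3389]
 [-0.9996 -0.0252  0.0129 -0.0661]
 [ 0.0068  0.2263  0.974   0.9741]
 [ 0.      0.      0.      1.    ]] []
beam_mid [(array([165.6, 186.6]), 0.91), (array([222.2, 320.8]), 0.24)]
lamp_button_top [(array([209.2, 176.3]), 0.43)]
tester [(array([178.8, 191.1]), 0.87)]
rack [(array([225.6, 305.3]), 0.82)]
tall_cell_center [(array([229.8, 297.6]), 0.53)]
tall_cell [(array([230.5, 294.9]), 0.73)]
short_cell [(array([221.5, 321. ]), 0.51), (array([261.8, 150. ]), 0.5)]
oil_bottle [(array([150.2, 264.1]), 0.58)]
{'clock': 0.9, 'joints': array([ 1.0344,  0.4345,  0.025 ,  1.5732, -0.0116,  1.134 , -0.0751]), 'dq': array([ 0.0005,  0.0003,  0.001 , -0.0001, -0.0003, -0.0009, -0.0014]), 'joint_efforts': array([ -0.0015, -66.7654,   0.9838, -31.4805,  -0.0603,   0.0328,
        -0.    ]), 'position': array([ 0.2627, -0.5671,  0.4048]), 'ee_rot': array([3.068 , 0.676 , 0.0001]), 'force': array([-0.4324,  0.4752, -0.201 ]), 'ft_torque': array([ 0.0216, -0.0043, -0.0028]), 'gripper_force': 0.0, 'width': 1.0007696914370594}
```

```bash
python3 - <<'E'
import cv2
a=cv2.imread("pics/scene0.png");b=cv2.imread("pics/top0.png")
cv2.imwrite("pics/scene0c.png",cv2.resize(a[110:360,110:420],None,fx=2.4,fy=2.4,interpolation=cv2.INTER_CUBIC))
cv2.imwrite("pics/top0c.png",cv2.resize(b[100:300,110:370],None,fx=3,fy=3,interpolation=cv2.INTER_CUBIC))
E
```

```text
(no output)
```

View pics/scene0c.png

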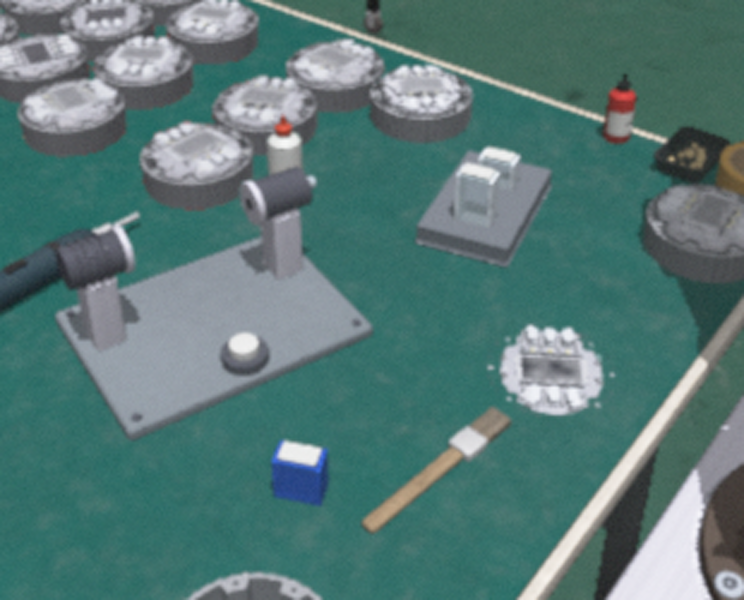

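View pics/top0c.png

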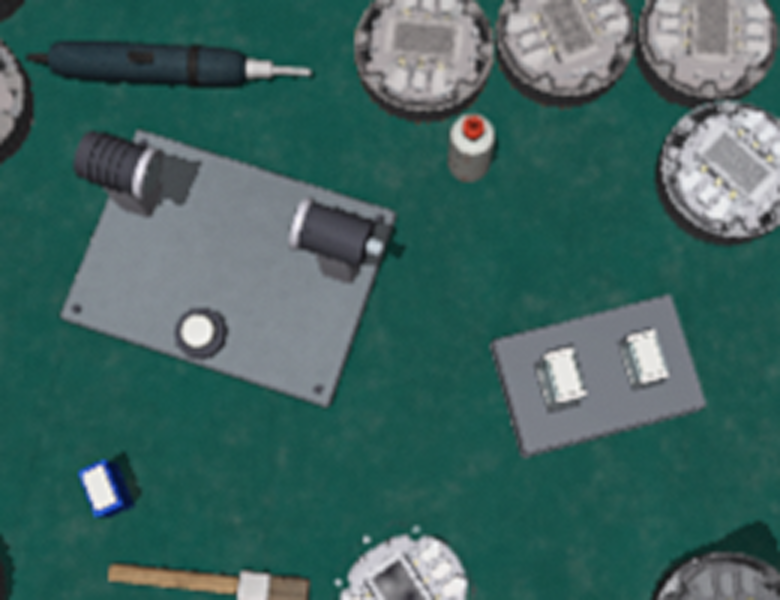

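The top crop shows the tester at the left: lamp head with fins near (120,165), receiver head near (335,230), button at (198,331). The rack is at the right. There are three cell-like candidates:
- Cell at (563,375) in the top crop and (477,195) in the scene crop. It stands clearly higher above the plate and shows more side wall, so it is the tall one.
- Cell at (646,357), which is the short one.
- Blue look-alike at (100,488), which I leave alone.

Next I fit the poses from the corners.

```bash
cat > h.py <<'E'
from cell import arm
import cv2,numpy as np
from scipy.optimize import least_squares
from scipy.spatial.transform import Rotation as R
np.set_printoptions(precision=4,suppress=True)
def proj(c,P):
    k=arm.get_calibration(c);T=np.linalg.inv(k["pose"]);p=np.atleast_2d(P)@T[:3,:3].T+T[:3,3]
    p=p*[1,-1,-1];q=p@k["intrinsics"].T;return q[:,:2]/q[:,2:]
def ray(c,uv,z):
    k=arm.get_calibration(c);d=np.linalg.inv(k["intrinsics"])@[*uv,1];d=k["pose"][:3,:3]@(d*[1,-1,-1]);o=k["pose"][:3,3]
    return o+d*(z-o[2])/d[2]
def place(p,L):
    L=np.atleast_2d(L);c,s=np.cos(p[2]),np.sin(p[2]);return np.c_[p[0]+c*L[:,0]-s*L[:,1],p[1]+s*L[:,0]+c*L[:,1],L[:,2]]
def fit(obs,p0):
    f=lambda p:np.concatenate([(proj(c,place(p,l))[0]-uv) for c,uv,l in obs])
    r=least_squares(f,p0,loss="soft_l1");return r.x,f(r.x).reshape(-1,2)
def toolshift(target,yaw_of_fingers=None):
    """world TCP shift -> tool axes; roll needed so tool y lies along given world yaw (mod pi)"""
    s=arm.observe();M=R.from_rotvec(s["ee_rot"]).as_matrix()
    out=M.T@(np.array(target)-s["position"])
    roll=None
    if yaw_of_fingers is not None:
        d=M.T@[np.cos(yaw_of_fingers),np.sin(yaw_of_fingers),0];roll=np.arctan2(-d[0],d[1]);roll=(roll+np.pi/2)%np.pi-np.pi/2
    return out,roll
E
python3 - <<'E'
from h import *
pics={"scene":((110,110),2.4),"top":((110,100),3)}
def sub(c,uv):
    o,s=pics[c];return (np.array(uv)+.5)/s-.5+o
def ref(c,uv):
    p=sub(c,uv).astype(np.float32).reshape(1,1,2);g=cv2.cvtColor(cv2.imread(f"pics/{c}0.png"),cv2.COLOR_BGR2GRAY)
    q=cv2.cornerSubPix(g,p.copy(),(3,3),(-1,-1),(3,50,.01))[0,0]
    return q if np.hypot(*(q-p[0,0]))<2 else p[0,0]
# tester +x = away from robot; lamp +y at left
a=.014
T=[("top",ref("top",(140,130)),(.06,.125,a)),("top",ref("top",(397,213)),(.06,-.125,a)),("top",ref("top",(328,406)),(-.125,-.125,a)),("top",ref("top",(62,317)),(-.125,.125,a)),
("top",sub("top",(198,331)),(-.1,0,.036)),
("scene",ref("scene",(58,318)),(.06,.125,a)),("scene",ref("scene",(132,434)),(-.125,.125,a)),("scene",ref("scene",(372,328)),(-.125,-.125,a)),("scene",sub("scene",(243,345)),(-.1,0,.036))]
for cams in (("top",),("scene",),("top","scene")):
    p,r=fit([t for t in T if t[0] in cams],[.55,.1,-.2]);print("tester",p,"\n",r if len(cams)>1 else np.abs(r).max())
b=.024
K=[("top",ref("top",(494,342)),(.052,.082,b)),("top",ref("top",(670,295)),(.052,-.082,b)),("top",ref("top",(706,405)),(-.052,-.082,b)),("top",ref("top",(526,456)),(-.052,.082,b)),
("scene",ref("scene",(418,240)),(-.052,.082,b)),("scene",ref("scene",(503,262)),(-.052,-.082,b)),("scene",ref("scene",(552,180)),(.052,-.082,b))]
# scene camera looks from x<0,y>0
k=arm.get_calibration("scene")
for cams in (("top",),("scene",),("top","scene")):
    p,r=fit([t for t in K if t[0] in cams],[.45,-.18,.2]);print("rack",p,"\n",r if len(cams)>1 else np.abs(r).max())
print("cells at pocket",place(p,[[0,.0375,.047],[0,-.0375,.035]]))
print("stopper by top",ray("top",sub("top",(566,374)),.082),"short",ray("top",sub("top",(648,356)),.058),"scene tall",ray("scene",sub("scene",(479,178)),.082))
for c,uv in (("top",(150.2,264.1)),("scene",(193.2,230.3))): print("bottle",ray(c,uv[::-1],0))
print("blue",ray("top",(150,261.8),0),arm.observe()["clock"])
E
```

```text
tester [ 0.6167  0.082  -0.3543] 
 1.1481503676200475
tester [ 0.6156  0.0895 -0.3382] 
 2.624995280095675
tester [ 0.6164  0.0842 -0.3539] 
 [[-1.4265 -0.833 ]
 [-0.1879 -0.051 ]
 [-0.1469  1.2636]
 [-1.6548  0.2649]
 [-0.9118 -0.0465]
 [-0.9569 -3.3451]
 [ 0.0692 -0.9278]
 [ 2.2009 -0.6712]
 [ 1.1707 -1.5687]]
rack [ 0.4797 -0.2239  0.2446] 
 1.220756485544058
rack [ 0.4711 -0.173  -1.1322] 
 16.776456519449027
rack [ 0.4809 -0.2226  0.2201] 
 [[ -1.3888  -1.8509]
 [  0.6     -0.8987]
 [  0.3394   0.8433]
 [ -1.6434   0.139 ]
 [ 38.1759   4.0596]
 [ 21.6843 -39.5407]
 [-34.54   -13.348 ]]
cells at pocket [[ 0.4727 -0.1861  0.047 ]
 [ 0.489  -0.2592  0.035 ]]
stopper by top [ 0.4706 -0.1878  0.082 ] short [ 0.4874 -0.2598  0.058 ] scene tall [ 0.4628 -0.1717  0.082 ]
bottle [ 0.6906 -0.1162  0.    ]
bottle [ 0.6697 -0.1097  0.    ]
blue [0.3961 0.1867 0.    ] 0.9
```

```bash
python3 - <<'E'
from h import *
pics={"scene":((110,110),2.4),"top":((110,100),3)}
def sub(c,uv):
    o,s=pics[c];return (np.array(uv)+.5)/s-.5+o
a=.014;b=.024
ob=lambda c,L:[(c,sub(c,uv),l) for uv,l in L]
T=ob("top",[((140,130),(.06,.125,a)),((397,213),(.06,-.125,a)),((328,406),(-.125,-.125,a)),((62,317),(-.125,.125,a)),((198,331),(-.1,0,.036))])+ob("scene",[((58,318),(.06,.125,a)),((132,434),(-.125,.125,a)),((372,328),(-.125,-.125,a)),((243,345),(-.1,0,.036))])
K=ob("top",[((494,342),(.052,.082,b)),((670,295),(.052,-.082,b)),((706,405),(-.052,-.082,b)),((526,456),(-.052,.082,b))])+ob("scene",[((418,240),(.052,.082,b)),((503,262),(-.052,.082,b)),((552,172),(-.052,-.082,b)),((470,152),(.052,-.082,b))])
for n,O,p0 in (("tester",T,[.6,.08,-.35]),("rack",K,[.48,-.22,.24])):
  for cams in (("top",),("scene",),("top","scene")):
    p,r=fit([t for t in O if t[0] in cams],p0);print(n,p,np.abs(r).max())
  print(r)
  for l in ([-.1,0,.036],[0,0,.105]) if n=="tester" else ([0,.0375,.082],): print(l,place(p,l))
for d in arm.silhouettes("top","tall_cell"): print(d["conf"],d["point"],d["region"].sum(),cv2.minAreaRect(np.argwhere(d["region"])[:,::-1].astype(np.int32)))
pt=(.6164,.0842,-.3539)
print(toolshift(place(pt,[-.1,0,.236])[0],-.354+np.pi/2))
E
```

```text
tester [ 0.6165  0.0817 -0.3515] 1.052763876374371
tester [ 0.6145  0.0894 -0.3351] 2.302218854575301
tester [ 0.616   0.0839 -0.3488] 3.1402537789146834
[[-1.5083 -0.5083]
 [-0.0974 -0.15  ]
 [-0.2605  1.0311]
 [-1.8605  0.4302]
 [-0.6026  0.1821]
 [-0.7598 -3.1403]
 [-0.4123 -1.0487]
 [ 2.4632 -1.2838]
 [ 1.6297 -1.6511]]
[-0.1, 0, 0.036] [[0.522  0.1181 0.036 ]]
[0, 0, 0.105] [[0.616  0.0839 0.105 ]]
rack [ 0.4789 -0.2242  0.2431] 1.2618466404700825
rack [ 0.4726 -0.2078  0.2379] 2.638172450167133
rack [ 0.4783 -0.2215  0.2353] 5.6708150840908615
[[-2.2238 -0.4147]
 [-0.3949 -0.7668]
 [ 0.12    1.0279]
 [-1.6808  0.8666]
 [-0.6408 -5.6708]
 [ 3.4483 -4.5609]
 [ 1.6994 -1.122 ]
 [-0.3606 -1.1599]]
[0, 0.0375, 0.082] [[ 0.4696 -0.185   0.082 ]]
0.81 [227.9, 296.8] 222 ((295.85296630859375, 226.9117889404297), (18.19017219543457, 13.339459419250488), 75.96376037597656)
0.51 [229.0, 307.4] 2014 ((308.50262451171875, 225.20986938476562), (40.26083755493164, 63.063438415527344), 75.25643920898438)
(array([ 0.5241, -0.5133,  0.1687]), np.float64(0.7876985361939859))
```

```bash
python3 -m inch '0.034 -0.034 0 0 0.05; 0.068 -0.068 0 0 0; 0.102 -0.102 0 0 0; 0.136 -0.136 0 0 0; 0.17 -0.17 0 0 0'; python3 -m inch '0.034 -0.034 0 0 0; 0.068 -0.068 0 0 0; 0.102 -0.102 0 0 0; 0.136 -0.136 0 0 0; 0.17 -0.17 0 0 0'
python3 -m inch '0.034 -0.034 0 0.14 0; 0.068 -0.068 0.02 0.28 0; 0.102 -0.102 0.04 0.42 0; 0.136 -0.136 0.06 0.56 0; 0.16 -0.15 0.08 0.7 0'
python3 - <<'E'
from h import *
p=(.6165,.0817,-.3515)
print(toolshift(place(p,[-.1,0,.26])[0],-.3515+np.pi/2),arm.observe()["clock"],arm.observe()["joints"])
E
```

```text
clock: 1.45
position: [0.3458, -0.3396, 0.4049]
ee_rot: [3.068, 0.676, 0.001]
force: [1.4, 0.5, 0.6]
width: 0.616
gripper_force: 0.0
clock: 1.95
position: [0.4285, -0.1138, 0.4051]
ee_rot: [3.067, 0.675, 0.001]
force: [1.4, -0.6, 0.0]
width: 0.179
gripper_force: 0.0
clock: 2.45
position: [0.503, 0.0731, 0.3351]
ee_rot: [-3.122, 0.343, -0.003]
force: [0.8, -0.4, -0.2]
width: 0.002
gripper_force: 0.0
(array([ 0.0096, -0.0463,  0.0751]), np.float64(0.1327134687857785)) 2.45 [-0.0369  0.3398 -0.2705  1.9256  0.1154  0.889  -2.1549]
```

```bash
python3 -m inch '0 0 0 0 0; 0 0 0 0 0;0 0 0 0 0'
python3 - <<'E'
from h import *
p=(.6165,.0817,-.3515)
print(toolshift(place(p,[-.1,0,.26])[0],-.3515+np.pi/2),arm.observe()["clock"],arm.observe()["joints"])
E
```

```text
clock: 2.75
position: [0.5025, 0.0704, 0.3352]
ee_rot: [3.123, -0.333, 0.0]
force: [0.1, 0.4, -0.7]
width: 0.009
gripper_force: 0.0
(array([ 0.01  , -0.049 ,  0.0752]), np.float64(0.13902585844492954)) 2.75 [-0.0327  0.3387 -0.2697  1.9267  0.1149  0.8908 -2.1434]
```

```bash
python3 -m inch '0.005 -0.025 0.03 0 0; 0.01 -0.049 0.06 0 0; 0.01 -0.049 0.075 0 0; 0.01 -0.049 0.075 0 0'
python3 - <<'E'
from h import *
p=(.6165,.0817,-.3515)
print(toolshift(place(p,[-.1,0,.214])[0]),arm.observe()["clock"],arm.observe()["joints"],arm.observe()["position"])
for c in("scene","top"):
    im=arm.get_image(c);u,v=proj(c,place(p,[-.1,0,.036]))[0].astype(int);print(u,v)
    cv2.imwrite(f"pics/{c}1.png",im[:,:,::-1])
    w=im[max(v-60,0):v+50,u-60:u+60,::-1];globals()[c+"w"]=cv2.resize(w,(480,440),interpolation=cv2.INTER_CUBIC)
cv2.imwrite("pics/press.png",cv2.resize(np.hstack([scenew,topw]),(800,366)))
E
```

```text
clock: 3.15
position: [0.5221, 0.1159, 0.2586]
ee_rot: [3.122, -0.334, -0.004]
force: [-1.2, -0.1, 0.8]
width: 0.005
gripper_force: 0.0
(array([ 0.0005, -0.0005,  0.0446]), None) 3.15 [-0.1291  0.4791 -0.2548  1.9368  0.1717  0.7495 -2.2669] [0.5221 0.1159 0.2586]
213 251
175 209
```

View pics/press.png

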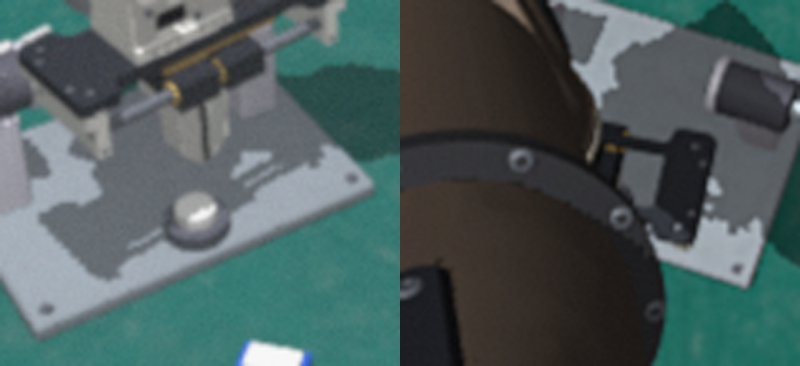

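The crop shows the closed fingertips at about (203,157), above the pale cap at (195,207). I compare the tip's projection with the cap's to get a relative correction.

```bash
python3 - <<'E'
from h import *
s=arm.observe();x,y,z=s["position"]
M=R.from_rotvec(s["ee_rot"]).as_matrix()
f=lambda q:((q-[213-60,251-60])*[400/120,366/110])
for a in(-.0095,.0095):
  for b in (-.019,0,.019): print(a,b,f(proj("scene",s["position"]+M@[a,b,.178])))
o=np.array([213-60,251-60]);u=np.array([195,205])/[400/120,366/110]+o
print("cap by scene",ray("scene",u,.036), "cap proj",f(proj("scene",[.5226,.1161,.036])))
E
```

```text
-0.0095 -0.019 [[179.3953 165.2626]]
-0.0095 0 [[204.3148 152.3537]]
-0.0095 0.019 [[228.722  139.7102]]
0.0095 -0.019 [[162.2627 150.0991]]
0.0095 0 [[187.0557 137.5024]]
0.0095 0.019 [[211.345  125.1616]]
cap by scene [0.5222 0.1214 0.036 ] cap proj [[200.0635 200.2967]]
```

```bash
python3 -m inch '0.002 -0.003 0.02 0 0; 0.002 -0.003 0.036 0 0; 0.002 -0.003 0.042 0 0; 0.002 -0.003 0.045 0 0; 0.002 -0.003 0.047 0 0'; python3 -m inch '0 0 0.0015 0 0; 0 0 0.003 0 0; 0 0 0.004 0 0; 0 0 0.004 0 0;  0 0 0.004 0 0'
```

```text
clock: 3.75
position: [0.5257, 0.1193, 0.2138]
ee_rot: [-3.123, 0.335, -0.002]
force: [-0.5, -0.6, 2.2]
width: 0.005
gripper_force: 0.8
clock: 4.25
position: [0.5257, 0.1194, 0.2092]
ee_rot: [3.124, -0.335, 0.001]
force: [1.8, -4.2, 5.0]
width: 0.006
gripper_force: 2.2
```

```bash
python3 -m inch '0 0 0.001 0 0; 0 0 0.002 0 0; 0 0 0.002 0 0; 0 0 0.002 0 0'; python3 -m inch '0 0 0.001 0 0; 0 0 0.002 0 0; 0 0 0.002 0 0; 0 0 0.002 0 0'
```

```text
clock: 4.65
position: [0.5256, 0.1196, 0.208]
ee_rot: [3.124, -0.334, 0.002]
force: [-1.8, -5.4, 19.6]
width: 0.004
gripper_force: 9.6
clock: 5.05
position: [0.5256, 0.1197, 0.2076]
ee_rot: [3.123, -0.334, 0.004]
force: [-8.6, -6.7, 41.0]
width: 0.003
gripper_force: 20.3
```

The force rises steeply at 6.4 mm of travel, so the button is fully down. I release it and rise.

```bash
python3 -m inch '0 0 -0.01 0 0; 0 0 -0.05 0 0; 0 0 -0.1 0 0; 0 0 -0.14 0 0.09; 0 0 -0.14 0 0.09'
python3 - <<'E'
from h import *
s=arm.observe();print(s["clock"],s["joints"],s["force"])
print(toolshift([.47,-.187,.345],.243), toolshift([.6165,.0817,.3],-.3515))
E
```

```text
clock: 5.55
position: [0.5264, 0.1212, 0.3501]
ee_rot: [-3.12, 0.332, -0.012]
force: [-0.3, 0.5, -0.3]
width: 0.132
gripper_force: 0.0
5.55 [-0.1099  0.3697 -0.2823  1.8363  0.1244  0.9438 -2.2293] [-0.293   0.4854 -0.2721]
(array([0.0097, 0.3132, 0.0036]), np.float64(1.1157716267689222)) (array([0.096 , 0.02  , 0.0507]), np.float64(-1.4313073110210082))
```

```bash
python3 -m inch '0 0.04 0 -0.14 0.09; 0 0.085 0 -0.28 0.09; 0.005 0.13 0 -0.42 0.09; 0.005 0.175 0 -0.56 0.09; 0.01 0.22 0 -0.7 0.09'; python3 -m inch '0 0 0 -0.14 0.09; 0 0 0 -0.28 0.09; 0 0 0 -0.42 0.09; 0 0 0 -0.56 0.09; 0 0 0 -0.7 0.09'
python3 - <<'E'
from h import *
s=arm.observe();print(s["clock"],s["joints"],s["force"])
p=(.4789,-.2242,.243)
print(toolshift(place(p,[0,.0375,.345])[0],.243))
im=arm.get_image("scene");cv2.imwrite("pics/s2.png",cv2.resize(im[110:300,130:400,::-1],None,fx=2.9,fy=2.9,interpolation=cv2.INTER_CUBIC))
E
```

```text
clock: 6.05
position: [0.4878, -0.0956, 0.3441]
ee_rot: [-3.048, -0.755, 0.002]
force: [0.8, 0.1, 0.3]
width: 0.563
gripper_force: 0.0
clock: 6.55
position: [0.4886, -0.0941, 0.344]
ee_rot: [-2.604, -1.754, 0.001]
force: [0.4, 0.4, -0.1]
width: 0.969
gripper_force: 0.0
6.55 [ 0.4929  0.3473 -0.5194  1.9225  0.2114  0.9268 -0.5142] [ 0.4296  0.3762 -0.0868]
(array([-0.0938,  0.0178, -0.0011]), np.float64(-0.6284709898759604))
```

View pics/s2.png

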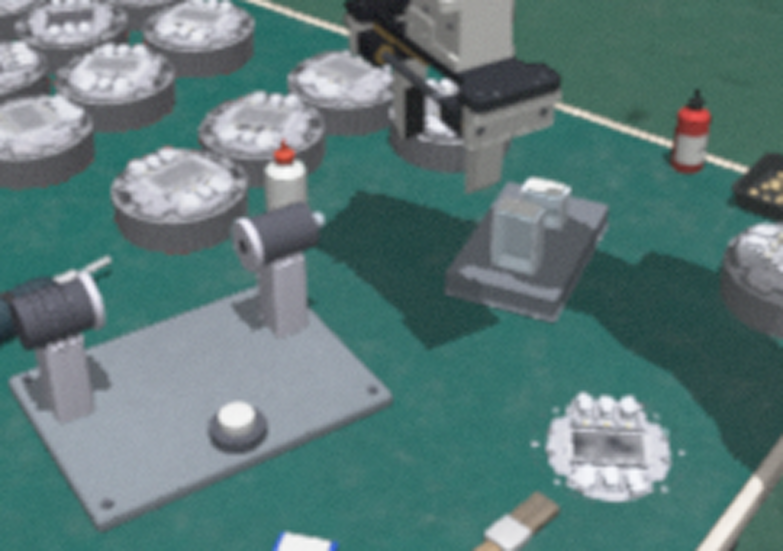

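The button is up again. The tall cell, with stopper near (524,205) and its larger glass body in front, stands clearly taller than the short one behind it at (548,190). I move above it.

```bash
python3 -m inch '-0.024 0.005 0 -0.14 0.09; -0.048 0.009 0 -0.28 0.09; -0.072 0.013 0.0 -0.42 0.09; -0.094 0.018 0 -0.56 0.09; -0.094 0.018 0 -0.63 0.09'; python3 -m inch '0 0 0.02 0 0.09;0 0 0.04 0 0.09; 0 0 0.04 0 0.09'
python3 - <<'E'
from h import *
s=arm.observe();print(s["clock"],s["joints"],s["position"])
p=(.4789,-.2242,.243)
print(toolshift(place(p,[0,.0375,.211])[0],.243))
for c in("scene","top"):
    im=arm.get_image(c);u,v=proj(c,place(p,[0,.0375,.082]))[0].astype(int);print(u,v)
    w=im[v-45:v+45,u-48:u+49,::-1];globals()[c+"w"]=cv2.resize(w,(97*8,90*8),interpolation=cv2.INTER_CUBIC)
cv2.imwrite("pics/cell_s.png",cv2.resize(scenew,(640,594)));cv2.imwrite("pics/cell_t.png",topw)
M=R.from_rotvec(s["ee_rot"]).as_matrix();sc=640/97
u,v=proj("scene",place(p,[0,.0375,.082]))[0].astype(int)
f=lambda P:(proj("scene",P)-[u-48,v-45]+.5)*sc
print("stopper pred",f(place(p,[[0,.0375,.082],[.02,.0495,.082],[-.02,.0495,.082],[-.02,.0255,.082],[-.02,.0495,.024],[.02,.0495,.024]])))
for a in(-.0095,.0095):
  for b in(-.046,.046): print("tip",a,b,f(s["position"]+M@[a,b,.178]))
E
```

```text
clock: 7.1
position: [0.4687, -0.1914, 0.3438]
ee_rot: [-1.943, -2.467, 0.002]
force: [-0.6, 0.4, -0.7]
width: 0.982
gripper_force: 0.0
clock: 7.4
position: [0.4685, -0.188, 0.3023]
ee_rot: [-1.941, -2.464, 0.001]
force: [-1.0, 0.1, -0.6]
width: 0.982
gripper_force: 0.0
7.4 [ 0.7363  0.4327 -0.6035  1.9459  0.3166  0.8626  0.2021] [ 0.4685 -0.188   0.3023]
(array([-0.0004,  0.0018,  0.0913]), np.float64(-0.006988193143010024))
310 180
298 224
stopper pred [[322.677  300.3285]
 [261.9001 304.8541]
 [363.4222 328.589 ]
 [383.193  295.8223]
 [353.7385 453.9144]
 [255.1286 429.4371]]
tip -0.0095 -0.046 [[461.6764 221.0909]]
tip -0.0095 0.046 [[226.0253 169.305 ]]
tip 0.0095 -0.046 [[446.2514 246.5813]]
tip 0.0095 0.046 [[208.0416 193.4441]]
```

View pics/cell_s.png

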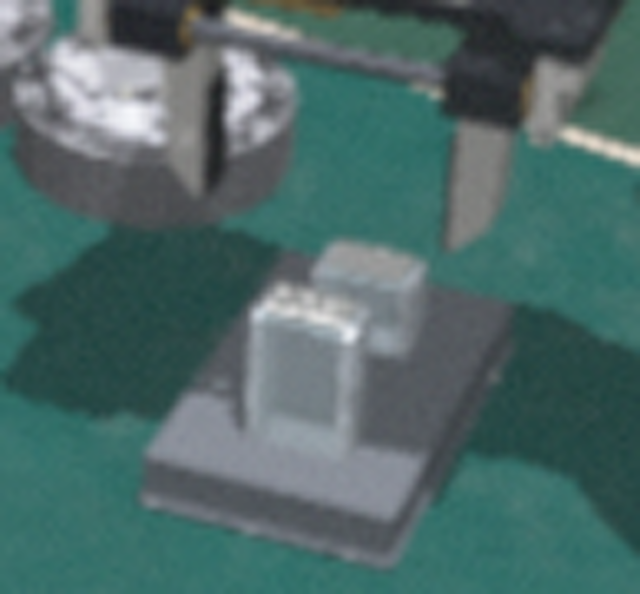

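In the crop the tall cell's top front edge runs from (250,312) to (360,328), and the fingers straddle it with tips at (207,198) and (450,250). The offset is about 3 mm along tool +y, so I descend with that.

```bash
python3 -m inch '0 0.003 0.02 0 0.09;0 0.003 0.05 0 0.09; 0 0.003 0.075 0 0.09; 0 0.003 0.091 0 0.09; 0 0.003 0.091 0 0.09'
python3 - <<'E'
from h import *
s=arm.observe();print(s["clock"],s["position"])
u,v=310,180
im=arm.get_image("scene");cv2.imwrite("pics/g.png",cv2.resize(im[v-60:v+45,u-60:u+61,::-1],None,fx=5.5,fy=5.5,interpolation=cv2.INTER_CUBIC))
E
```

```text
clock: 8.0
position: [0.4723, -0.1875, 0.2129]
ee_rot: [-1.941, -2.467, 0.001]
force: [-1.1, -0.6, 1.0]
width: 0.977
gripper_force: 0.0
8.0 [ 0.4723 -0.1875  0.2129]
```

View pics/g.png

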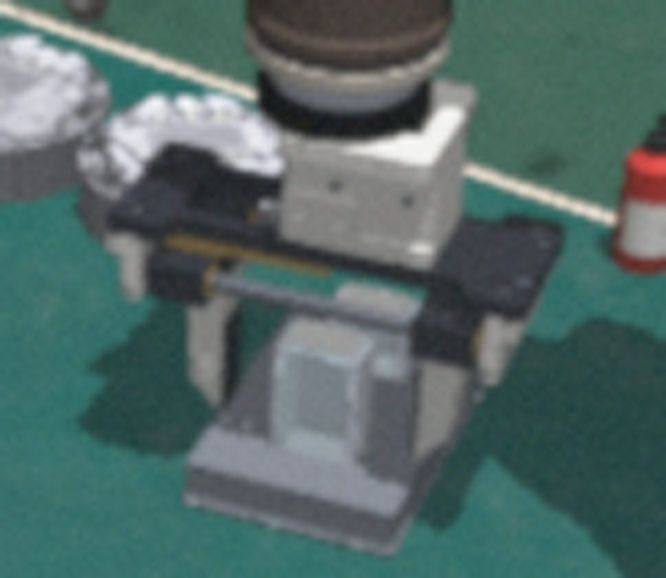

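The fingers straddle the tall cell at (320,385) with near-equal gaps: the left pad's front edge is at about 225, the cell spans 275–365, and the right finger is at 413. I close softly first.

```bash
python3 -m inch '0 0 0 0 0.06;0 0 0 0 0.05; 0 0 0 0 0.045;0 0 0 0 0.042; 0 0 0 0 0.035' 6;  python3 -m inch '0 0 0 0 0.03;0 0 0 0 0.03; 0 0 0 0 0.03;0 0 0 0 0.03; 0 0 0 0 0.03' 6
```

```text
clock: 8.55
position: [0.4726, -0.1879, 0.2142]
ee_rot: [1.942, 2.469, 0.0]
force: [0.0, 0.5, -0.7]
width: 0.592
gripper_force: 0.0
clock: 9.05
position: [0.4726, -0.1878, 0.2139]
ee_rot: [1.942, 2.469, 0.0]
force: [0.1, -0.2, 2.2]
width: 0.435
gripper_force: 6.0
```

```bash
python3 -m inch '0 0 0 0 0.03;0 0 0 0 0.03; 0 0 -0.005 0 0.03;0 0 -0.012 0 0.03; 0 0 -0.02 0 0.03' 25;  python3 -m inch '0 0 -0.03 0 0.03;0 0 -0.065 0 0.03; 0 0 -0.1 0 0.03;0 0 -0.14 0 0.03; 0 0 -0.14 0 0.03'
python3 - <<'E'
from h import *
s=arm.observe();print(s["clock"],s["joints"])
print(toolshift([.616,.083,.374],-.3515))
E
```

```text
clock: 9.55
position: [0.4725, -0.1878, 0.2344]
ee_rot: [-1.942, -2.469, 0.0]
force: [0.9, -0.0, -0.8]
width: 0.438
gripper_force: 25.0
clock: 10.05
position: [0.4741, -0.1875, 0.3794]
ee_rot: [1.937, 2.463, 0.004]
force: [0.1, -0.3, -0.6]
width: 0.437
gripper_force: 25.0
10.05 [ 0.777   0.3461 -0.6469  1.8478  0.2446  1.0183  0.2689]
(array([0.2294, 0.2017, 0.0058]), np.float64(0.5895704511017348))
```

```bash
python3 -m inch '0.02 0.018 0 0 0.03;0.045 0.04 0 0 0.03; 0.07 0.062 0 0 0.03;0.095 0.084 0 0 0.03; 0.12 0.106 0 0 0.03';  python3 -m inch '0.025 0.022 0 0.1 0.03;0.05 0.044 0 0.22 0.03; 0.075 0.066 0 0.34 0.03;0.095 0.084 0 0.46 0.03; 0.109 0.095 0 0.58 0.03'; python3 -m inch '0 0 0 0 0.03;0 0 0 0 0.03;0 0 0 0 0.03'
python3 - <<'E'
from h import *
s=arm.observe();print(s["clock"],s["joints"],s["ee_rot"])
print(toolshift([.616,.083,.272],-.3515))
for c in("scene","top"):
    im=arm.get_image(c);cv2.imwrite(f"pics/{c}5.png",im[:,:,::-1])
a=cv2.imread("pics/scene5.png")[110:300,110:310];b=cv2.imread("pics/top5.png")[110:300,110:310]
cv2.imwrite("pics/h5.png",cv2.resize(np.hstack([a,b]),(800,380),interpolation=cv2.INTER_CUBIC))
E
```

```text
clock: 10.55
position: [0.5475, -0.0451, 0.3737]
ee_rot: [-1.942, -2.469, 0.001]
force: [1.3, 0.1, -1.2]
width: 0.432
gripper_force: 25.0
clock: 11.05
position: [0.6142, 0.0845, 0.3735]
ee_rot: [-2.569, -1.807, -0.0]
force: [0.4, -0.4, -0.6]
width: 0.432
gripper_force: 25.0
clock: 11.35
position: [0.6136, 0.0808, 0.3736]
ee_rot: [2.566, 1.812, -0.002]
force: [-0.0, 0.1, -0.8]
width: 0.434
gripper_force: 25.0
11.35 [ 0.1293  0.5067 -0.5149  1.5952  0.2705  1.1123 -0.7938] [ 2.5661  1.8117 -0.0018]
(array([0.003 , 0.0015, 0.1016]), np.float64(0.01020850877117474))
```

View pics/h5.png

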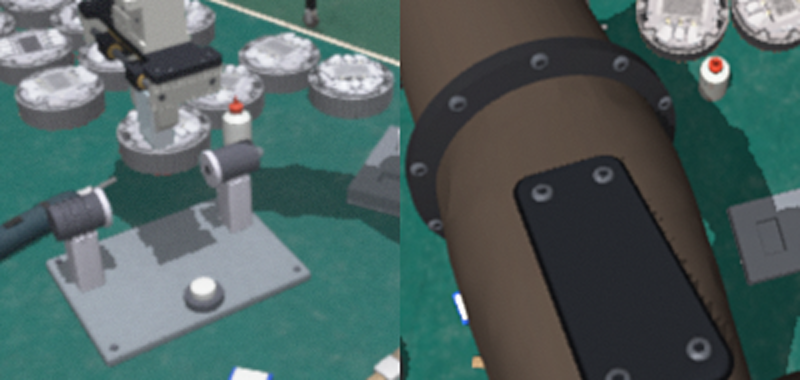

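The cell hangs above the gap; the lamp ring is at (100,205) and the receiver ring at (210,165) in the crop. I refine the middle of the light path from the head rings in both cameras.

```bash
python3 - <<'E'
from h import *
def ob(c,off,s,L): return [(c,(np.array(uv)+.5)/s-.5+off,l) for uv,l in L]
r=[(0,.063,.105),(0,-.063,.105)]
t=ob("top",(110,100),3,[((147,171),r[0]),((299,224),r[1]),((198,331),(-.1,0,.036))])
s=ob("scene",(130,110),2.9,[((94,302),r[0]),((245,242),r[1]),((236,418),(-.1,0,.036))])
s=[(c,uv-[.8,1.3],l) for c,uv,l in s]
for n,O in(("t",t),("s",s),("ts",t+s)):
    p,e=fit(O,[.6165,.0817,-.35]);print(n,p,"\n",e)
print(place((.6165,.0817,-.3515),[0,0,.105]))
E
python3 - <<'E'
import cv2
b=cv2.imread("pics/top0.png");a=cv2.imread("pics/scene5.png")
A=cv2.resize(b[135:220,130:250],None,fx=6,fy=6,interpolation=cv2.INTER_CUBIC);cv2.imwrite("pics/heads.png",A)
E
```

```text
t [ 0.6174  0.084  -0.3458] 
 [[ 1.5027  1.4338]
 [-0.4457 -0.5888]
 [-0.4926 -0.303 ]]
s [ 0.6196  0.0865 -0.3547] 
 [[ 0.1307 -0.2141]
 [-0.2063  2.4939]
 [ 0.062  -0.6418]]
ts [ 0.6191  0.0858 -0.3506] 
 [[ 0.7906  0.6707]
 [-1.2725 -1.138 ]
 [-1.3995 -1.0041]
 [ 0.5683 -0.2137]
 [ 0.1049  2.3841]
 [ 0.6159 -0.7791]]
[[0.6165 0.0817 0.105 ]]
```

View pics/heads.png

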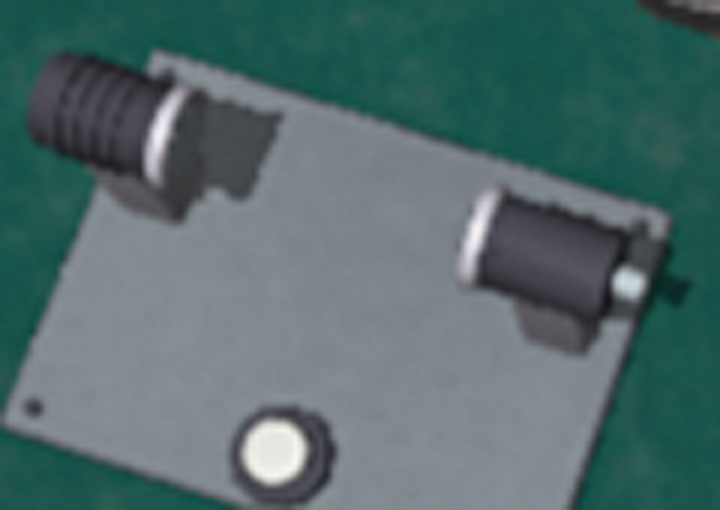

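The crop shows the lamp's front face centred near (178,138), the receiver's front at (475,233) and the cap at (275,452). I refit with these.

```bash
python3 - <<'E'
from h import *
def ob(c,off,s,L): return [(c,(np.array(uv)+.5)/s-.5+off,l) for uv,l in L]
r=[(0,.063,.105),(0,-.063,.105)]
t=ob("top",(130,135),6,[((178,138),r[0]),((475,233),r[1]),((275,452),(-.1,0,.036)),((157,52),(.06,.125,.014)),((670,215),(.06,-.125,.014)),((5,420),(-.125,.125,.014))])
s=ob("scene",(130,110),2.9,[((94,302),r[0]),((245,242),r[1]),((236,418),(-.1,0,.036))])
s=[(c,uv-[.8,1.3],l) for c,uv,l in s]
for n,O in(("t",t),("ts",t+s)):
    p,e=fit(O,[.6165,.0817,-.35]);print(n,p,"\n",e)
print(toolshift([*p[:2],.272],p[2]))
E
```

```text
t [ 0.6174  0.0836 -0.3496] 
 [[ 1.1184  0.4012]
 [ 0.2662  0.3937]
 [-0.2297 -0.2923]
 [-0.7432 -1.2785]
 [ 0.7824 -0.3673]
 [-1.8002  0.5981]]
ts [ 0.6184  0.0849 -0.3507] 
 [[ 0.5787 -0.0056]
 [-0.3105  0.0321]
 [-0.8003 -0.6817]
 [-1.1933 -1.6547]
 [ 0.2708 -0.6618]
 [-2.3354  0.1665]
 [ 1.0873 -0.3106]
 [ 0.5875  2.3018]
 [ 1.1176 -0.8813]]
(array([0.0057, 0.003 , 0.1018]), np.float64(0.008164084931267634))
```

```bash
python3 -m inch '0.005 0.003 0 0.008 0.03;0.005 0.003 0.02 0.008 0.03; 0.005 0.003 0.045 0.008 0.03;0.005 0.003 0.07 0.008 0.03; 0.005 0.003 0.09 0.008 0.03';  python3 -m inch '0 0 0.008 0 0.03;0 0 0.012 0 0.03; 0 0 0.012 0 0.03; 0 0 0.012 0 0.03'
python3 - <<'E'
from h import *
s=arm.observe();print(s["clock"],s["position"],toolshift([.618,.0842,.272],-.350))
im=arm.get_image("scene");cv2.imwrite("pics/scene6.png",im[:,:,::-1])
o=np.array([125,130]);S=7
cv2.imwrite("pics/f6.png",cv2.resize(im[130:215,125:238,::-1],None,fx=S,fy=S,interpolation=cv2.INTER_CUBIC))
f=lambda P:(proj("scene",P)+[.8,1.3]-o+.5)*S-.5
p=(.618,.0842,-.350)
print("rings",f(place(p,[[0,.063,.105],[0,-.063,.105]])))
x,y,z=.02,.012,.035
C=[[-x,y,.07],[x,y,.07],[-x,-y,.07],[-x,y,.14],[x,y,.14],[-x,-y,.14]]
print("cell",f(place(p,C)))
E
```

```text
clock: 11.95
position: [0.6185, 0.0854, 0.2825]
ee_rot: [-2.575, -1.8, 0.001]
force: [-0.2, 0.1, -1.8]
width: 0.437
gripper_force: 25.0
clock: 12.35
position: [0.6189, 0.0859, 0.2729]
ee_rot: [2.574, 1.8, 0.002]
force: [0.0, 0.4, -1.0]
width: 0.436
gripper_force: 25.0
12.35 [0.6189 0.0859 0.2729] (array([-0.0019, -0.0002,  0.0009]), np.float64(-0.0002356405294152708))
rings [[272.9683 586.9478]
 [633.5992 460.3249]]
cell [[460.4932 653.4307]
 [408.4397 588.8846]
 [528.383  628.2501]
 [439.8726 475.5017]
 [386.3768 413.3076]
 [510.6367 451.2129]]
```

View pics/f6.png

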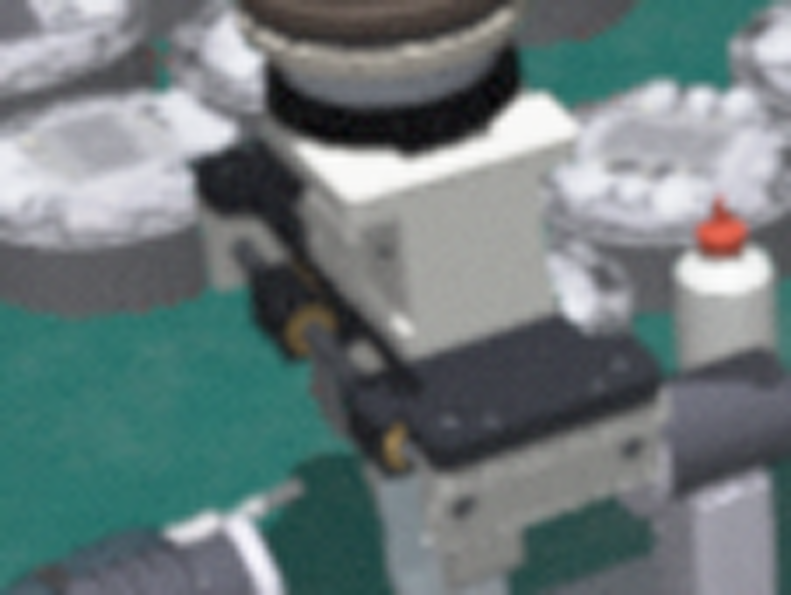

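```bash
python3 -m inch '-0.002 0 0.001 0 0.03;-0.002 0 0.001 0 0.03;-0.002 0 0.001 0 0.03'
python3 - <<'E'
from h import *
s=arm.observe();print(s["clock"],s["position"],toolshift([.618,.0842,.272],-.350))
im=arm.get_image("scene");cv2.imwrite("pics/scene7.png",im[:,:,::-1])
o=np.array([135,180]);S=7
cv2.imwrite("pics/f7.png",cv2.resize(im[180:265,135:245,::-1],None,fx=S,fy=S,interpolation=cv2.INTER_CUBIC))
f=lambda P:(proj("scene",P)+[.8,1.3]-o+.5)*S-.5
p=(.618,.0842,-.350)
print("rings",f(place(p,[[0,.063,.105],[0,-.063,.105],[0,.063,.128],[0,-.063,.128]])),"cap",f(place(p,[-.1,0,.036])))
x,y,z=.02,.012,.035
C=[[-x,y,.07],[x,y,.07],[-x,-y,.07]]
print("cell",f(place(p,C)))
M=R.from_rotvec(s["ee_rot"]).as_matrix()
print("tips",f(np.array([s["position"]+M@[a,b,.178] for b in(-.02,.02,-.039,.039) for a in(-.0095,.0095)])))
E
```

```text
clock: 12.7
position: [0.6178, 0.0837, 0.2711]
ee_rot: [2.574, 1.8, 0.0]
force: [-0.0, 0.1, -0.9]
width: 0.432
gripper_force: 25.0
12.7 [0.6178 0.0837 0.2711] (array([ 0.0005,  0.0001, -0.0009]), np.float64(-0.00037834213769860625))
rings [[202.9683 236.9478]
 [563.5992 110.3249]
 [193.7385 177.5079]
 [559.3056  52.4807]] cap [[546.0123 512.7144]]
cell [[390.4932 303.4307]
 [338.4397 238.8846]
 [458.383  278.2501]]
tips [[446.9507 223.4573]
 [392.4882 243.1547]
 [393.2941 160.7664]
 [339.8438 179.4417]
 [473.4642 254.4348]
 [418.5099 274.6474]
 [368.7818 132.127 ]
 [315.8015 150.3445]]
```

View pics/f7.png

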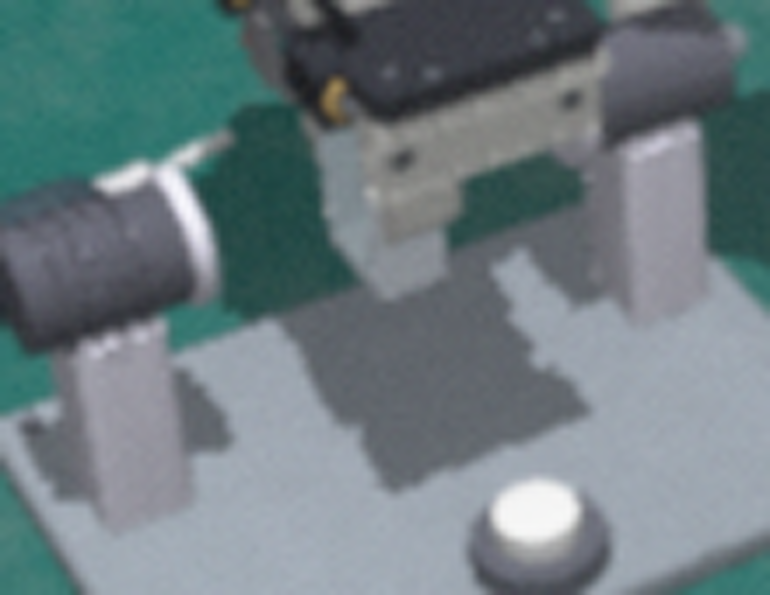

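The cell's lower corners at (387,300) and (447,275), the lamp ring at (195,235) and the cap at (537,512) all share the same small image offset from prediction. So the cell is centred on the tester to about 1 mm. I raise it 1 mm, let it settle and hand in.

```bash
python3 -m inch '0.0005 0 -0.001 0 0.03;0.0005 0 -0.001 0 0.03;0.0005 0 -0.001 0 0.03;0.0005 0 -0.001 0 0.03;0.0005 0 -0.001 0 0.03'; python3 -c "
from cell import arm
print(arm.sign_off())"
```

```text
clock: 13.25
position: [0.6179, 0.0844, 0.2718]
ee_rot: [-2.574, -1.801, 0.0]
force: [0.4, -0.2, 0.0]
width: 0.433
gripper_force: 25.0
the job is handed in; nothing more can be done
None
```

The job is handed in at 13.25 s: the button was pressed fully and came back up, and the tall cell is held upright by its frosted faces, centred in the light path by my measurements; `sign_off` gave no verdict, and the closed fingertips reached about 41 N on the button at the bottom of the press.

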